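# Drift the slotted bar into line and bolt it to the bench anchor

### The job

The hole in the slotted bar does not line up with the bolt hole in the bench anchor under it. Take the tapered drift from the rack and work it down through the bar's hole, feeling for the hole below, until its collar comes down to the bar and the two holes are drawn into line; then put the drift back upright in a rack well and drop the bolt through both holes until its head sits fully down on the bar. Ease the drift and the bolt in, never loading them against the bar and anchor with more than 35 N, do not push on the bar or anchor with the gripper itself, and leave the bottle, small white box and petri dish where they stand.

Things in the scene. Friction and masses are not known exactly. Their poses are not given: they have to be found in the camera images.
- anchor: Grey painted steel anchor block, fixed to the bench: 170 (its x) x 64 (y) x 48 (z) mm on a flange 92 mm wide and 8 mm high. Origin at the centre of its underside on the bench, z up. Under the bar, a locked round steel insert centred at x = -40 mm, y = 0 of this frame, flush with the top, holds the bolt hole.
- bar_hole (a point): Centre of the upper mouth of the round 22 mm hole in the aluminium bar, on its top face 58 mm above the bench; x along the bar to its clamp bolt, z up. The anchor's bolt hole (22 mm, upright, 48 mm deep, its mouth at the bar's underside) is locked 9 mm off the insert's centre in an unknown direction, so 7 to 11 mm off this hole at the start, leaving a lens-shaped opening 11 to 15 mm wide.
- bar: The slotted bar, 155 x 50 x 10 mm, flat on the anchor; its hole is 95 mm along -x from this origin (underside, middle of the slot). A clamp bolt (washer 30 mm, head 11 mm above the bar) at x = +55 mm, y = 0 of the anchor goes through the slot: the bar turns about it and slides up to 14 mm either way, level. Friction only, no spring: 4 to 6 N sideways at the hole shifts it and it stays where left.
- rack: Grey plastic rack block, fixed to the bench, 120 (x) x 52 (y) x 60 (z) mm, origin at the centre of its underside. Holds the drift and the bolt upright in two equal square wells; either may stand in either.
- rack_hole0 (a point): Centre of the mouth of the rack's well at x = -34 mm, on its top face (z = 60 mm). Square well, 25 x 25 mm, 56 mm deep.
- rack_hole1 (a point): The same for the well at x = +34 mm.
- drift_grip (a point): Tapered steel drift, the taller thing in the rack, 0.18 to 0.28 kg. This point lies on its axis, 34 mm above the underside of its collar, in its round 24 mm handle (dark rings); z up the axis. Collar 33 mm diameter, 6 mm high; handle from 6 to 62 mm above the collar's underside. In the rack and when driven home it stands on its collar.
- drift_tip (a point): Tip of the drift, on its axis, 86 mm below drift_grip and 52 mm below the collar's underside; z up. From the tip, 4 mm diameter, a cone 34 mm long widens to 20 mm diameter; the next 18 mm up to the collar are 20 mm diameter.
- bolt_grip (a point): Dark steel bolt without thread, the shorter thing in the rack, 0.13 to 0.2 kg. This point lies on its axis, 15 mm above the underside of its round head (32 mm diameter, 28 mm high). Shank 20 mm diameter, 38 mm long below the head, the last 8 mm coned to 11 mm diameter.
- bolt_tip (a point): Foot of the bolt's shank, on its axis, 53 mm below bolt_grip and 38 mm below the head's underside; z up along it.
- bottle_3: Bystander: brown reagent bottle with blue cap, 45 x 45 x 80 mm, loose, behind the anchor; origin at the centre of its underside. Leave alone.
- carton: Bystander: small white cardboard box, 62 x 62 x 42 mm, loose, behind the rack; origin at the centre of its underside. Leave alone.
- petri: Bystander: closed clear petri dish, 60 x 60 x 15 mm, loose, in front of the thermal cycler; origin at the centre of its underside. Leave alone.
There are look-alikes about, which are no part of the job. Leave any purple look-alike of the part that bears bolt_grip alone.

How it is judged:
On the way, in this order (a step that is already met when the one before it is completed fails the run):
1. the drift is driven home, upright, through the bar's hole and into the anchor's hole: its collar within 6 mm of the bar (z of drift_tip in the frame of bar_hole below -0.046 m and horizontal distance between drift_tip and bar_hole below 0.004 m and angle between drift_tip's own z axis and vertical below 0.1 rad), for 0.2 s.
2. the drift stands upright in a well of the rack again, its collar within 6 mm of the rack ((horizontal distance between drift_tip and rack_hole0 below 0.01 m or horizontal distance between drift_tip and rack_hole1 below 0.01 m) and height (world z) of drift_tip below 0.014 m and angle between drift_tip's own z axis and vertical below 0.15 rad), for 0.2 s.
At the end, for the whole second after the job is handed in: The bolt stands upright through the bar's and the anchor's holes, its head down on the bar to within 2.5 mm and its foot within 4 mm of the axis of the hole in the bar, and the drift stands upright in a well of the rack, its collar within 6 mm of the rack (all of step 2 and z of bolt_tip in the frame of bar_hole below -0.0355 m and horizontal distance between bolt_tip and bar_hole below 0.004 m and angle between bolt_tip's own z axis and vertical below 0.1 rad); the robot touches nothing.
It fails at once if the drift or the bolt is loaded against the bar and anchor with more than 35 N (contact force between any of drift, bolt and anchor above 35 N).
It fails at once if the gripper presses on the bar or anchor with more than 5 N (contact force between any of the fingers, the arm and anchor above 5 N).
It fails at once if a bystander is moved more than 20 mm (distance of any of bottle_3, carton, petri from where it was at the start of the episode above 0.02 m).
It also fails if it takes over 72 s, if anything falls off the work surface, if the arm or the gripper's body presses on something with over 40 N, if the wrist force passes 120 N, or if a joint passes its speed limit or range.

### The arm

A 6-joint arm with a two-finger parallel gripper is mounted at the origin on a cart in front of the work surface, level with it; the furniture and walls round the work are solid. World frame = base frame: x ahead of the robot, y to its left, z up, the work surface at z = 0. Lengths are in m, angles in rad, forces in N, time in s.
With the tool pointing down it reaches from about 0.3 to 0.875 m from the base axis. Payload 6.4 kg.
Tool frame: the origin (TCP) lies midway between the tips of the shut fingers; the grasp point (between the pads) lies 19 mm behind it; x points along the fingers, y is the direction in which the jaws open and shut, and the axes are right-handed (so a half turn about x gives the same grasp; the last joint's range is limited). The gripper opens to 88 mm and grips with 3 to 60 N. Pads are 18 mm wide; open, the fingers measure 123 mm over their backs; the gripper's body (75 mm by 187 mm) begins 45 mm behind the grasp point.
Start: joints at [1.059, 0.181, 1.607, -0, 1.354, -0.206], TCP at [0.173, 0.548, 0.239] pointing down, gripper open.
Joint ranges: [-2.99, 2.99], [-0.89, 2.07], [0.3, 2.58], [-1.14, 4.28], [0, 2.63], [-3.12, 3.12]. Speed limits (rad/s): [2.57, 2.57, 3.01, 3.14, 3.14, 3.14].

### API

Orientations are given as a unit quaternion [x, y, z, w].
In Python, from cell import bot, cams, ticket gives the robot as it stands.
- The arm moves only by the tool jog_arm, never from a script. Its argument "steps" is a list that holds one entry, the list of rows, each a list of 7 numbers: the turn, a rotation vector about the world's x, y, z in rad, then the shift along the world's x, y, z in mm, then the closure, from -1 (fully open) to 1 (shut). In form: [[[ax, ay, az, tx, ty, tz, grip], ...]]. A call has 1 to 10 rows; each row is the pose to reach, as a shift and turn from the pose commanded when the call began; what a row does not reach only later rows make up. A row lasts 1/10 s, in which the tool goes at most 50 mm and 8.59 degrees, less where a joint would pass 70% of its speed; a pose out of reach is approached as far as the arm can. A call with a gripper value outside its range is refused whole. The fingers move at their own pace and stop on an object; "squeeze" is the grip in N (left out, the last holds). Time passes only in rows, so rows that repeat a pose let the fingers close. It gives the time, the measured TCP pose, the force and the opening at its end, in the units of the state.
- bot.get_obs(): the state, without advancing time (a new reading comes with each control period).
- cams.snapshot(name): name is "scene" or "top" or "wrist"; returns the picture (480x640x3 uint8, red, green, blue); there is no depth.
- cams.camera_info(name): a dict with "fx", "fy", "cx", "cy" (pixels), "world_from_camera" (4x4, takes a point from camera to world coordinates). Camera axes: x right, y up, looking along -z (the intrinsics and any distortion apply to the point x, -y, -z); pixel columns grow to the right and rows downward; lengths in m; the calibration is good to about 2 mm. A picture is of the moment at which its call begins: read the wrist's pose just before it. camera_info takes no time and is no camera call; for the wrist camera it gives the pose at the moment of the call.
- ticket.hand_in(): hands the job in, once; it reports no verdict.
Trained networks look in the newest picture that a camera, given by its name, has taken for a name from the list of things; names that differ only in an ending like _2 or _b are one class to them, and where a whole thing is asked for, a point or a joint stands for the part that bears it (a point fixed in the world has none). Each returns a list of dicts, best first, with "score" (0 to 1); they miss things now and then, are a little off and sometimes report something else, mostly with a low value. They report only what shows in the picture. A call takes as long as a camera call. They do not tell look-alikes from the thing itself.
- cams.recognise(camera, name): "point" ([x, y, z] in m, in world coordinates, good to about 4 mm: the middle of the surface that is visible of it).
- cams.masks_of(camera, name): "mask" (480x640 bool, what is visible of it).
The state is a dict: "time": time; "joints": joint angles; "qvel": joint speeds; "effort": joint torques, N m; "tcp_pos": TCP position; "eef_rot": TCP orientation; "contact_force": force on the tool from outside, world axes, zero at the start; "moment": the same for the moment, N m; "finger_gap": finger opening in m.
Only numpy, scipy, OpenCV 4.12 (cv2) and the standard library are available. Lean on these libraries where they do the work, as an engineer would, in place of code of your own. Each camera call takes 0.05 s, during which the arm holds its last target.

## Working session

There is one attempt and no reset: what is moved stays moved. The work goes in short steps, Python scripts to look and compute and a tool call to move; the robot and the scene stay as the last step left them, time stands still between calls to the robot, and variables do not carry over. Pictures are saved under pics/ and viewed, and the job is handed in when it is done.

Besides the shell and the picture viewer there is one more tool, called after "Emit:" as name(argument=value, ...), one argument or row to a line, values as JSON. jog_arm: Moves the arm, as the interface text tells. Its arguments: {"type":"object","properties":{"steps":{"type":"array"},"squeeze":{"type":"number"}},"required":["steps"]}

```bash
mkdir -p pics; ls
python3 - <<'E'
from cell import bot,cams,ticket
import cv2,numpy as np
np.set_printoptions(precision=4,suppress=True)
print(bot.get_obs())
for n in ["scene","top","wrist"]:
    im=cams.snapshot(n); cv2.imwrite(f"pics/{n}0.png",im[:,:,::-1])
    ci=cams.camera_info(n); print(n,ci)
    for o in (["anchor","bar","bar_hole","rack","rack_hole0","rack_hole1","drift_grip","bolt_grip","bottle_3","carton","petri"] if n!="wrist" else []):
        r=cams.recognise(n,o); print(o,[(np.round(a["point"],3).tolist(),round(a["score"],2)) for a in r[:3]])
print(bot.get_obs()["time"])
E
```

```text
pics
{'time': 0.0, 'joints': array([ 1.0587,  0.1815,  1.608 , -0.    ,  1.3538, -0.2063]), 'qvel': array([ 0.0002, -0.0008,  0.0011, -0.0013,  0.0004, -0.0001]), 'effort': array([  0.0018, -43.3856, -34.1859,   0.0704,   0.0385,  -0.0001]), 'tcp_pos': array([0.1728, 0.5479, 0.2379]), 'eef_rot': array([ 0.1071,  0.6991, -0.1082,  0.6987]), 'contact_force': array([-0.1174, -0.8554, -0.1596]), 'moment': array([ 0.0453,  0.0396, -0.0116]), 'finger_gap': 0.08794590451765519}
scene {'fx': 454.7901760641798, 'fy': 454.7901760641798, 'cx': 321.28983035760933, 'cy': 234.13877128271577, 'world_from_camera': array([[ 0.4491,  0.5807, -0.6791, -0.0149],
       [-0.8935,  0.2986, -0.3356, -0.4862],
       [ 0.0079,  0.7574,  0.6529,  0.6423],
       [ 0.    ,  0.    ,  0.    ,  1.    ]])}
anchor [([0.495, -0.152, 0.044], 0.65)]
bar [([0.511, -0.139, 0.053], 0.72)]
bar_hole [([0.507, -0.139, 0.055], 0.8)]
rack [([0.463, -0.379, 0.059], 0.88)]
rack_hole0 [([0.464, -0.382, 0.055], 0.71)]
rack_hole1 [([0.464, -0.382, 0.055], 0.71)]
drift_grip [([0.535, -0.362, 0.096], 0.86)]
bolt_grip [([0.6, -0.282
[... 765 characters left out ...]
63, 0.058], 0.86)]
drift_grip [([0.54, -0.351, 0.108], 0.74), ([0.522, -0.129, 0.058], 0.67)]
bolt_grip [([0.48, -0.375, 0.086], 0.62), ([0.606, -0.281, 0.067], 0.62), ([0.504, -0.361, 0.058], 0.17)]
bottle_3 [([0.718, -0.133, 0.056], 0.58)]
carton [([0.671, -0.382, 0.044], 0.87)]
petri [([0.427, -0.022, 0.013], 0.6), ([0.718, -0.134, 0.056], 0.42), ([0.508, -0.36, 0.061], 0.34)]
wrist {'fx': 390.58433556042837, 'fy': 390.58433556042837, 'cx': 324.2958632347343, 'cy': 246.49916046641616, 'world_from_camera': array([[ 0.3008, -0.9218, -0.2446,  0.1104],
       [ 0.9537,  0.2905,  0.078 ,  0.5684],
       [-0.0009, -0.2568,  0.9665,  0.385 ],
       [ 0.    ,  0.    ,  0.    ,  1.    ]])}
1.25
```

View pics/scene0.png

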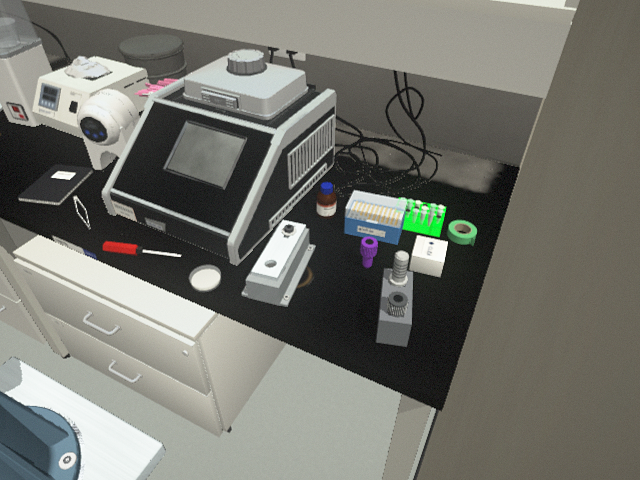

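View pics/top0.png

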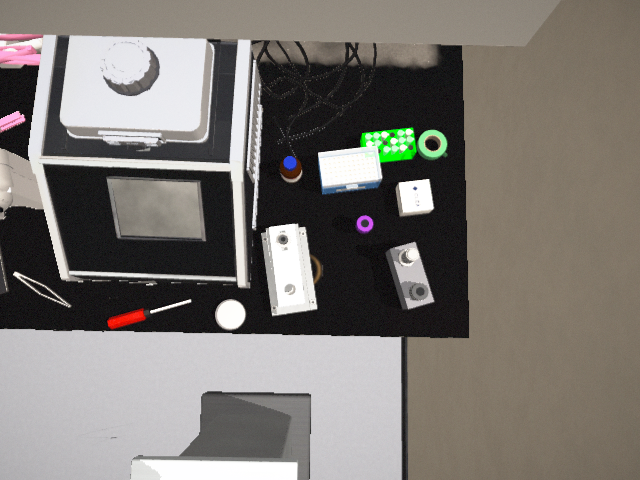

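The scene shows two wells: the drift (tall, light handle, scene px ~(401,262)) is in the far one, and a dark knurled bolt (scene px ~(398,303)) is in the near one. A purple look-alike stands at ~(368,250). The bar and anchor are at ~(280,262), and the cycler is close on the bar's left. Next I'll take crops and triangulate.

```bash
cat > h.py <<'E'
import numpy as np,cv2
np.set_printoptions(precision=4,suppress=True)
from scipy.spatial.transform import Rotation as R
def ray(ci,u,v):
    W=np.array(ci["world_from_camera"]); d=np.array([(u-ci["cx"])/ci["fx"],-(v-ci["cy"])/ci["fy"],-1.]); 
    return W[:3,3],W[:3,:3]@d
def at_z(ci,u,v,z):
    o,d=ray(ci,u,v); return o+d*(z-o[2])/d[2]
def proj(ci,p):
    W=np.array(ci["world_from_camera"]); q=W[:3,:3].T@(np.array(p)-W[:3,3]); return np.array([ci["cx"]+ci["fx"]*q[0]/-q[2], ci["cy"]-ci["fy"]*q[1]/-q[2]])
def tri(l):
    A=0;b=0
    for ci,u,v in l:
        o,d=ray(ci,u,v); d=d/np.linalg.norm(d); P=np.eye(3)-np.outer(d,d); A=A+P;b=b+P@o
    return np.linalg.solve(A,b)
E
python3 - <<'E'
from h import *
from cell import bot,cams
a=cv2.imread("pics/top0.png");b=cv2.imread("pics/scene0.png")
c1=cv2.resize(a[210:320,250:450],None,fx=4,fy=4,interpolation=cv2.INTER_CUBIC)
c2=cv2.resize(b[210:350,240:440],None,fx=4,fy=4,interpolation=cv2.INTER_CUBIC)
cv2.imwrite("pics/c1.png",c1);cv2.imwrite("pics/c2.png",c2)
o=bot.get_obs(); M=R.from_quat(o["eef_rot"]).as_matrix(); print(M)
W=np.array(cams.camera_info("wrist")["world_from_camera"]); print(M.T@(W[:3,3]-o["tcp_pos"])); print(M.T@W[:3,:3])
ci=cams.camera_info("top")
for n,u,v,z in [("cyc front right bottom",250,285,0),("cyc rt",250,160,.2),("right edge",466,250,0),("wallcorner",405,337,0)]: print(n,at_z(ci,u,v,z))
E
```

```text
[[-0.      0.3011  0.9536]
 [-0.0001  0.9536 -0.3011]
 [-1.     -0.0001 -0.    ]]
[-0.1463  0.0002 -0.0658]
[[ 0.0008  0.2568 -0.9665]
 [ 1.     -0.0005  0.0007]
 [-0.0003 -0.9665 -0.2568]]
cyc front right bottom [ 0.486  -0.0549  0.    ]
cyc rt [ 0.6845 -0.0733  0.2   ]
right edge [ 0.5667 -0.4959  0.    ]
wallcorner [ 0.3884 -0.369   0.    ]
```

View pics/c1.png

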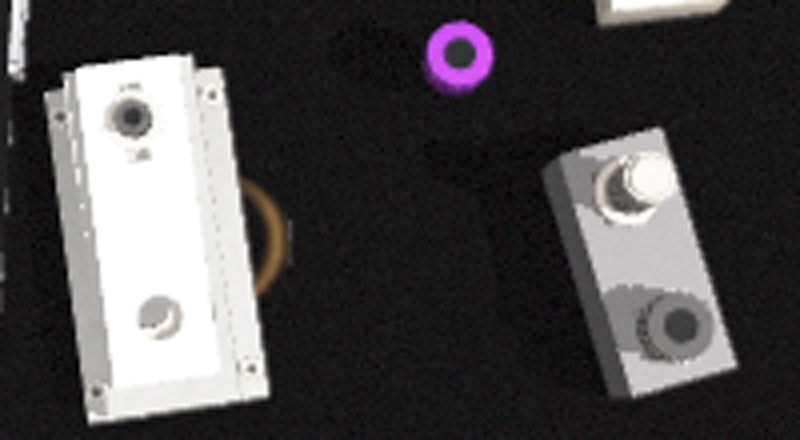

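View pics/c2.png

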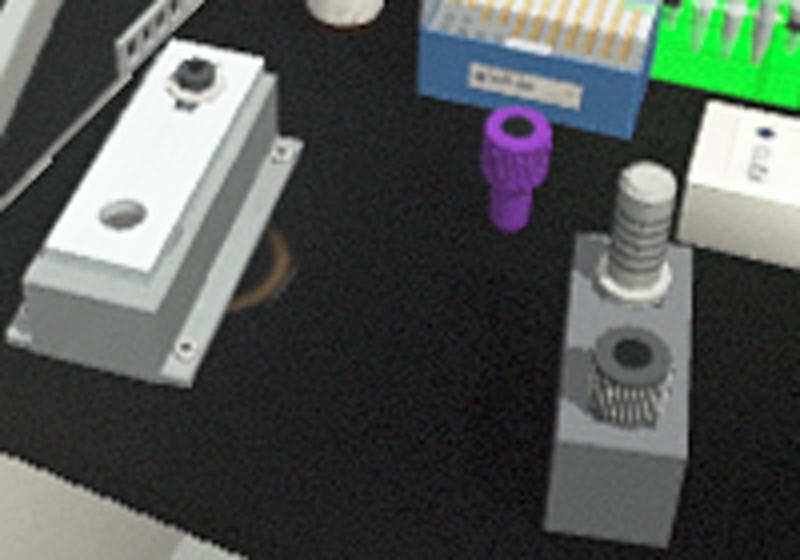

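Run:
```python
from h import *
from cell import bot,cams
T=cams.camera_info("top");S=cams.camera_info("scene")
t=lambda x,y:(250+x/4,210+y/4); s=lambda x,y:(240+x/4,210+y/4)
P={"hole":((159,318),(123,213)),"clamp_top":((133,118),(195,74)),"drift_top":((650,175),(647,182)),"bolt_top":((683,325),(633,350)),
"rack_a":((663,128),(691,249)),"rack_b":((738,366),(683,458)),"rack_c":((613,397),(560,442))}
for k,(a,b) in P.items():
    print(k,tri([(T,*t(*a)),(S,*s(*b))]), at_z(T,*t(*a),.058 if k=="hole" else .06),at_z(S,*s(*b),.058 if k=="hole" else .06))
for k,z in [("drift_top",.122),("bolt_top",.088),("clamp_top",.069)]:
    print(k,at_z(T,*t(*P[k][0]),z),at_z(S,*s(*P[k][1]),z))
print(bot.get_obs()["time"])
```

```text
hole [ 0.4763 -0.1398  0.0588] [ 0.4757 -0.1388  0.058 ] [ 0.4777 -0.1403  0.058 ]
clamp_top [ 0.5711 -0.1243  0.065 ] [ 0.5716 -0.1235  0.06  ] [ 0.5765 -0.1217  0.06  ]
drift_top [ 0.5415 -0.3618  0.1196] [ 0.549  -0.3736  0.06  ] [ 0.6049 -0.3477  0.06  ]
bolt_top [ 0.4757 -0.3822  0.0912] [ 0.4772 -0.3887  0.06  ] [ 0.5036 -0.3764  0.06  ]
rack_a [ 0.5719 -0.3798  0.0604] [ 0.5721 -0.3801  0.06  ] [ 0.5723 -0.3796  0.06  ]
rack_b [ 0.458  -0.4139  0.0612] [ 0.4583 -0.4147  0.06  ] [ 0.4586 -0.4132  0.06  ]
rack_c [ 0.445  -0.3609  0.0547] [ 0.4426 -0.3551  0.06  ] [ 0.4438 -0.3665  0.06  ]
drift_top [ 0.5411 -0.3613  0.122 ] [ 0.5389 -0.3624  0.122 ]
bolt_top [ 0.4758 -0.3827  0.088 ] [ 0.4787 -0.3817  0.088 ]
clamp_top [ 0.5702 -0.1242  0.069 ] [ 0.5674 -0.1273  0.069 ]
1.25
```

Emit:
jog_arm(
  steps=[
    [[0,0,-0.1,17,-47,20,-1],[0,0,-0.2,35,-94,40,-1],[0,0,-0.3,52,-141,60,-1],[0,0,-0.4,70,-188,70,-1],[0,0,-0.5,87,-235,70,-1],[0,0,-0.6,105,-282,70,-1],[0,0,-0.7,122,-329,70,-1],[0,0,-0.8,140,-376,70,-1],[0,0,-0.9,157,-423,70,-1],[0,0,-1.0,175,-470,70,-1]],
  ],
)

```text
time: 2.25
tcp_pos: [0.3435, 0.0892, 0.3092]
eef_rot: [0.431, 0.56, -0.43, 0.561]
contact_force: [1.0, 0.5, -0.9]
finger_gap: 0.0883
```

Emit:
jog_arm(
  steps=[
    [[0,0,-0.047,17,-47,0,-1],[0,0,-0.047,35,-94,0,-1],[0,0,-0.047,52,-141,0,-1],[0,0,-0.047,70,-188,0,-1],[0,0,-0.047,87,-235,0,-1],[0,0,-0.047,105,-282,0,-1],[0,0,-0.047,120,-329,0,-1],[0,0,-0.047,120,-329,0,0],[0,0,-0.047,120,-329,0,0],[0,0,-0.047,120,-329,0,0]],
  ],
)

```text
time: 3.25
tcp_pos: [0.463, -0.2369, 0.3087]
eef_rot: [0.443, 0.552, -0.442, 0.551]
contact_force: [-0.1, 0.6, 0.5]
finger_gap: 0.0659
```

Run:
```python
from h import *
from cell import bot,cams
o=bot.get_obs(); print(o)
im=cams.snapshot("wrist"); cv2.imwrite("pics/w1.png",im[:,:,::-1])
```

```text
{'time': 3.25, 'joints': array([-0.7016,  0.0046,  1.6563,  0.0003,  1.4812, -0.9202]), 'qvel': array([ 0.0151, -0.0204,  0.0062, -0.0024, -0.0042, -0.0027]), 'effort': array([ -0.8119, -34.9365, -35.8559,  -0.0056,   0.0271,   0.0001]), 'tcp_pos': array([ 0.463 , -0.2369,  0.3087]), 'eef_rot': array([ 0.4426,  0.5517, -0.4424,  0.5514]), 'contact_force': array([-0.1365,  0.5633,  0.5368]), 'moment': array([-0.083 ,  0.0926, -0.0012]), 'finger_gap': 0.06588446247410193}
```

View pics/w1.png

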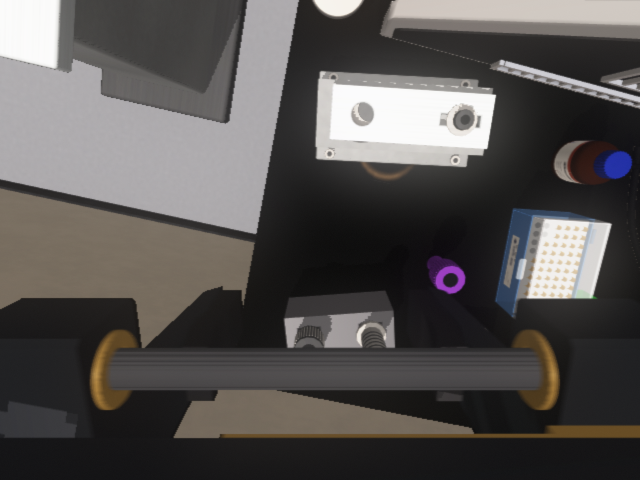

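The wrist view shows the bar hole at ~(363,113) and the clamp at ~(463,119). In the rack, at (310,340) and (372,338), the bolt and drift are partly hidden by the gripper. I'll use it to refine the hole.

Run:
```python
from h import *
from cell import bot,cams
ci=cams.camera_info("wrist")
a=cv2.imread("pics/w1.png")
c=cv2.resize(a[65:175,305:505],None,fx=4,fy=4,interpolation=cv2.INTER_CUBIC); cv2.imwrite("pics/c3.png",c)
c=cv2.resize(a[85:140,335:395],None,fx=10,fy=10,interpolation=cv2.INTER_CUBIC); cv2.imwrite("pics/c4.png",c)
print(at_z(ci,363,113,.058),at_z(ci,463,119,.069))
for p in [(.4763,-.1398,.058),(.5411,-.3618,.122),(.4765,-.3825,.088)]: print(proj(ci,p))
```

```text
[ 0.4793 -0.1373  0.058 ] [ 0.5716 -0.123   0.069 ]
[359.4013 114.9542]
[375.241  363.6526]
[306.4451 351.1431]
```

View pics/c3.png

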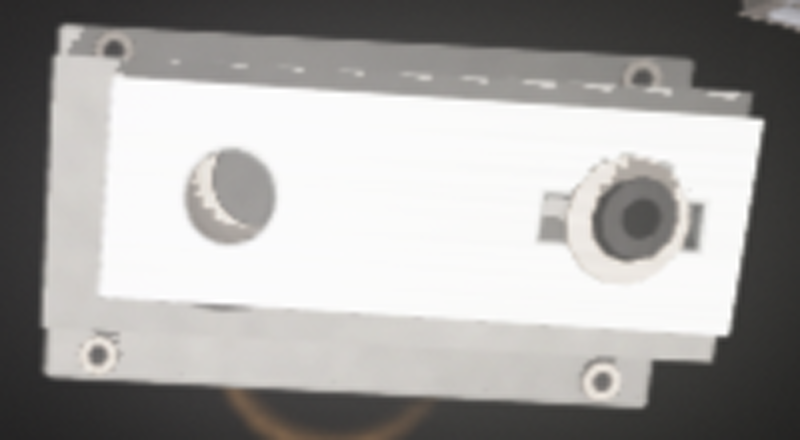

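View pics/c4.png

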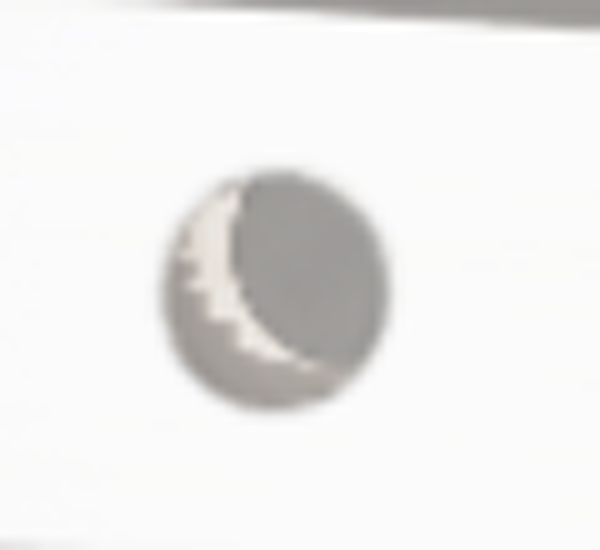

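Run:
```python
from h import *
from cell import bot,cams
from scipy.optimize import least_squares
ci=cams.camera_info("wrist"); W=np.array(ci["world_from_camera"]);print("cam",W[:3,3])
def f(pts,z):
    w=np.array([at_z(ci,335-.45+x/10,85-.45+y/10,z)[:2] for x,y in pts])
    r=least_squares(lambda c:np.hypot(*(w-c).T)-.011,w.mean(0)); r2=least_squares(lambda c:np.hypot(*(w-c[:2]).T)-c[2],[*w.mean(0),.011])
    return r.x,r.fun*1e3,r2.x
print(f([(163,290),(390,290),(275,168),(275,410),(195,210),(355,375),(195,375),(350,200)],.058))
print(f([(243,185),(232,235),(240,285),(265,330),(300,362),(325,374)],.048))
print(bot.get_obs()["time"])
```

```text
cam [ 0.4486 -0.1725  0.4553]
(array([ 0.4786, -0.1381]), array([-0.0538, -0.0355,  0.1873, -0.0184, -0.1152, -0.0007, -0.0834,
       -0.2418]), array([ 0.4786, -0.1381,  0.011 ]))
(array([ 0.4849, -0.1321]), array([ 0.6911,  0.0369, -0.4593, -0.4629,  0.168 ,  0.6806]), array([ 0.4873, -0.1301,  0.0137]))
3.3
```

Emit:
jog_arm(
  steps=[
    [[0,0,0,20,-40,-10,0],[0,0,0,45,-80,-20,0],[0,0,0,45,-80,-20,0],[0,0,0,45,-80,-20,0]],
  ],
)

```text
time: 3.7
tcp_pos: [0.5082, -0.3169, 0.2879]
eef_rot: [0.443, 0.552, -0.442, 0.551]
contact_force: [0.5, 0.8, 0.2]
finger_gap: 0.0439
```

Run:
```python
from h import *
from cell import bot,cams
o=bot.get_obs(); print(o["tcp_pos"],o["finger_gap"],o["time"])
im=cams.snapshot("wrist"); cv2.imwrite("pics/w2.png",im[:,:,::-1])
ci=cams.camera_info("wrist")
for p in [(.4763,-.1398,.058),(.5411,-.3618,.122),(.5411,-.3618,.06),(.4765,-.3825,.088)]: print(proj(ci,p))
```

```text
[ 0.5082 -0.3169  0.2879] 0.04386831420908396 3.7
[332.7686   5.8557]
[350.3605 284.9368]
[346.3568 263.2552]
[276.0607 278.3756]
```

View pics/w2.png

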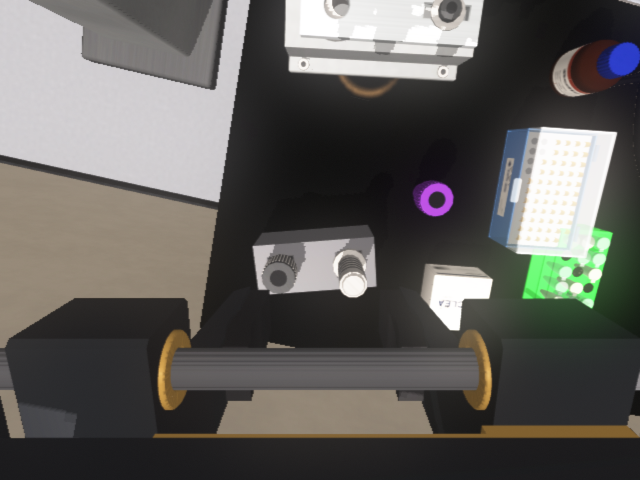

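Choice before the reach:
- **Drift:** the tall, pale, ringed handle in the far well (scene px (401,262), wrist px (353,285)).
- **Not the drift:** the dark bolt head in the near well (wrist (281,274)) and the purple look-alike on the bench (wrist (434,198)).

The close crop c2 confirmed the rings and collar.

Emit:
jog_arm(
  steps=[
    [[0,0,0,17,-22,-30,0],[0,0,0,34,-45,-65,0],[0,0,0,34,-45,-105,0],[0,0,0,34,-45,-140,0],[0,0,0,34,-45,-170,0],[0,0,0,34,-45,-195,0],[0,0,0,34,-45,-208,0],[0,0,0,34,-45,-210,0],[0,0,0,34,-45,-210,0]],
  ],
  squeeze=40,
)

```text
time: 4.65
tcp_pos: [0.543, -0.3629, 0.0805]
eef_rot: [0.442, 0.551, -0.443, 0.552]
contact_force: [-0.0, 0.1, -0.4]
finger_gap: 0.044
```

Run:
```python
from h import *
from cell import bot,cams
o=bot.get_obs(); print(o["tcp_pos"],o["finger_gap"],o["time"],o["contact_force"])
im=cams.snapshot("wrist"); cv2.imwrite("pics/w3.png",im[:,:,::-1])
ci=cams.camera_info("wrist")
for p in [(.542,-.3615,.122),(.542,-.3615,.06)]: print(proj(ci,p))
```

```text
[ 0.543  -0.3629  0.0805] 0.044044947164581114 4.65 [-0.0148  0.1129 -0.3589]
[322.2339 361.1436]
[322.6343 287.2691]
```

View pics/w3.png

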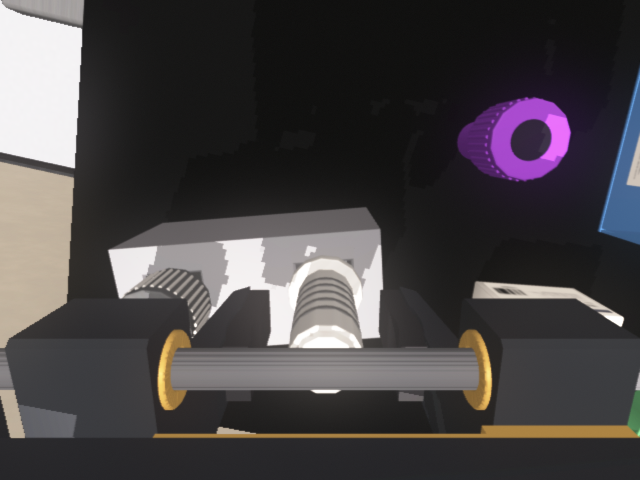

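The drift is centred between the fingers at px (325,330), so I'm closing on it.

Emit:
jog_arm(
  steps=[
    [[0,0,0,0,0,0,1],[0,0,0,0,0,0,1],[0,0,0,0,0,0,1],[0,0,0,0,0,0,1],[0,0,0,0,0,0,1],[0,0,0,0,0,0,1]],
  ],
  squeeze=45,
)

```text
time: 5.3
tcp_pos: [0.5428, -0.3633, 0.0797]
eef_rot: [0.443, 0.551, -0.443, 0.552]
contact_force: [-0.5, 0.7, 4.9]
finger_gap: 0.0227
```

Emit:
jog_arm(
  steps=[
    [[0,0,0,0,0,15,1],[0,0,0,0,0,40,1],[0,0,0,0,0,70,1],[0,0,0,0,0,110,1],[0,0,0,0,0,120,1],[0,0,0,0,0,120,1]],
  ],
)

```text
time: 5.9
tcp_pos: [0.543, -0.3637, 0.2008]
eef_rot: [0.442, 0.55, -0.443, 0.553]
contact_force: [0.7, -0.3, -3.1]
finger_gap: 0.0229
```

Run:
```python
from h import *
from cell import bot,cams
o=bot.get_obs(); print(o["tcp_pos"],o["finger_gap"],o["time"],o["contact_force"],o["moment"])
for n in ["wrist","top","scene"]:
    im=cams.snapshot(n); cv2.imwrite(f"pics/{n}4.png",im[:,:,::-1])
    ci=cams.camera_info(n)
    t=o["tcp_pos"]
    for d in (105-0,-67): 
        print(n,proj(ci,t+[0,0,-67]),proj(ci,t+[0,0,-15]),proj(ci,t+[0,0,47]))
        break
```

```text
[ 0.543  -0.3637  0.2008] 0.02292265217297355 5.9 [ 0.6687 -0.3462 -3.1227] [-0.0821  0.0552  0.0244]
wrist [324.1539 143.0301] [324.1726 144.4582] [324.1406 142.0166]
top [316.7869 313.2175] [321.0281 310.574 ] [313.6042 315.2013]
scene [317.289  753.0946] [322.1234 725.0506] [313.5762 774.6326]
```

View pics/wrist4.png

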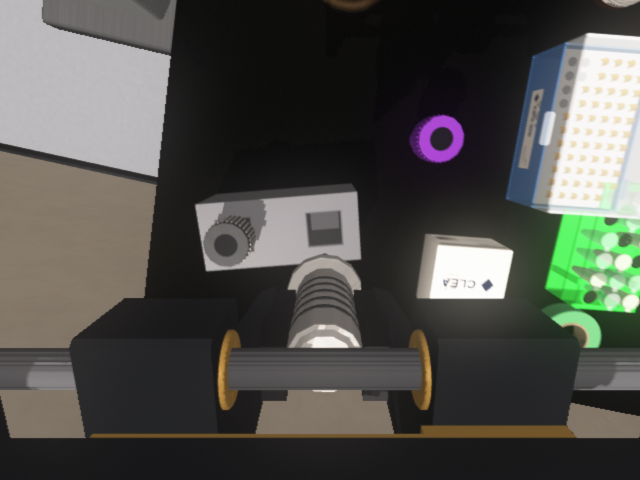

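Run:
```python
from h import *
from cell import bot,cams
o=bot.get_obs();M=R.from_quat(o["eef_rot"]).as_matrix();t=o["tcp_pos"]
print(M)
ci=cams.camera_info("wrist")
tp=lambda x,y,z: proj(ci,t+M@np.array([x,y,z])/1e3)
print("collar top near edge",tp(14,0,-16.5),"bottom",tp(20,0,-16.5),"L",tp(14,-16.5,0),"R",tp(14,16.5,0),"top of handle",tp(-42,0,0), tp(-42,12,0),tp(-42,-12,0))
T=cams.camera_info("top");S=cams.camera_info("scene")
for n,c in(("top",T),("scene",S)):
    print(n,"tip",proj(c,t+[0,0,-.072]),"collar",proj(c,t+[0,0,-.020]),"top",proj(c,t+[0,0,.042]))
a=cv2.imread("pics/top4.png");b=cv2.imread("pics/scene4.png")
cv2.imwrite("pics/c5.png",cv2.resize(a[200:320,350:450],None,fx=5,fy=5,interpolation=cv2.INTER_CUBIC))
cv2.imwrite("pics/c6.png",cv2.resize(b[180:300,350:450],None,fx=5,fy=5,interpolation=cv2.INTER_CUBIC))
```

```text
[[-0.0031  0.9763  0.2162]
 [ 0.0029  0.2162 -0.9763]
 [-1.     -0.0024 -0.0035]]
collar top near edge [324.5726 261.5809] bottom [324.5578 257.603 ] L [287.0454 297.456 ] R [362.0644 297.4613] top of handle [324.7534 368.6478] [364.5753 368.6473] [284.9278 368.6483]
top tip [413.061  253.6135] collar [419.1349 249.8528] top [427.4444 244.7078]
scene tip [402.0753 253.7024] collar [406.1222 229.8721] top [411.473  198.3644]
```

View pics/c6.png

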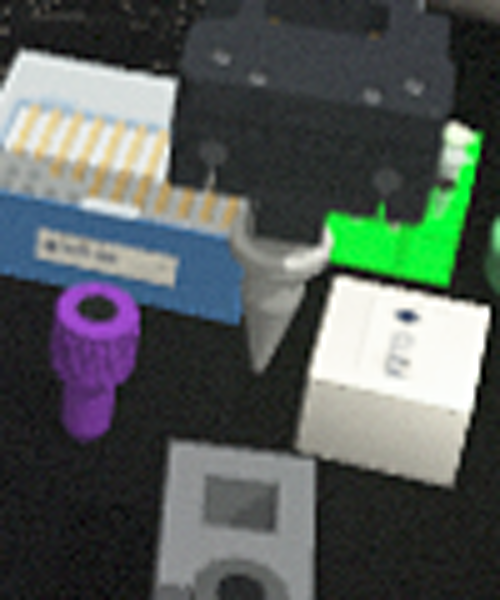

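View pics/c5.png

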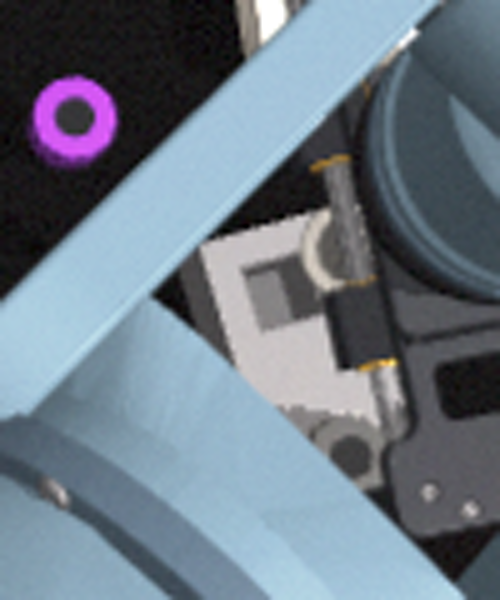

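The drift is held straight: its tip in scene is at ~(402,254) against (402,254) predicted. I'm moving it over the lens opening.

Emit:
jog_arm(
  steps=[
    [[0,0,0,-10,45,0,1],[0,0,0,-22,92,0,1],[0,0,0,-35,138,0,1],[0,0,0,-48,184,0,1],[0,0,0,-58,218,-15,1],[0,0,0,-61,229,-35,1],[0,0,0,-61,229,-50,1],[0,0,0,-61,229,-55,1],[0,0,0,-61,229,-55,1]],
  ],
)

```text
time: 6.95
tcp_pos: [0.48, -0.1334, 0.1418]
eef_rot: [0.442, 0.553, -0.443, 0.55]
contact_force: [-0.2, -0.8, -2.5]
finger_gap: 0.023
```

```bash
cat > look.py <<'E'
import sys
from h import *
from cell import bot,cams
tag=sys.argv[1]; off=float(sys.argv[2])
o=bot.get_obs(); t=o["tcp_pos"]; print(t,o["finger_gap"],o["time"],o["contact_force"],o["moment"])
tip=t+[0,0,-off]
for n in ["wrist","scene"]:
    im=cams.snapshot(n)[:,:,::-1].copy(); cv2.imwrite(f"pics/{n}{tag}.png",im)
    ci=cams.camera_info(n); p=proj(ci,tip); print(n,"tip",p,"hole",proj(ci,[.478,-.139,.058]),"low",proj(ci,[.4848,-.1325,.048]))
    if n=="scene": cv2.imwrite(f"pics/s{tag}.png",cv2.resize(im[180:300,220:340],None,fx=5,fy=5,interpolation=cv2.INTER_CUBIC))
E
python3 look.py 5 0.072
```

```text
[ 0.48   -0.1334  0.1418] 0.022983634343767975 6.95 [-0.2311 -0.8049 -2.4577] [-0.1076  0.0655 -0.0708]
wrist tip [323.5619 257.7956] hole [318.4547 260.2242] low [331.244 248.398]
scene tip [267.7641 256.597 ] hole [270.2437 262.9117] low [269.5252 263.3644]
```

View pics/s5.png

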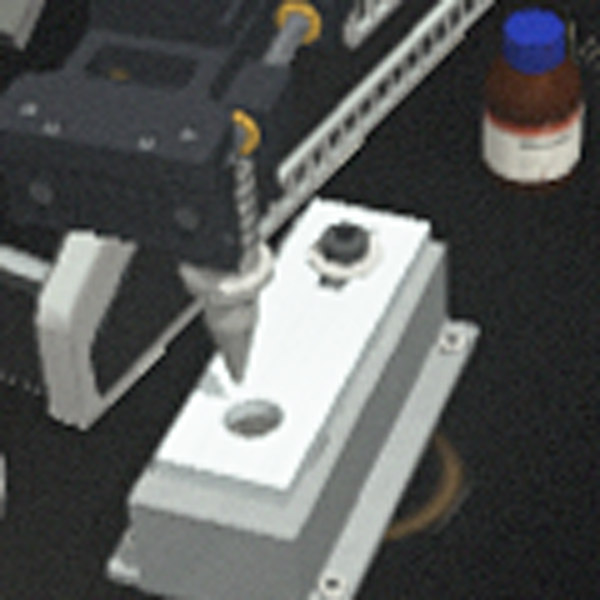

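View pics/wrist5.png

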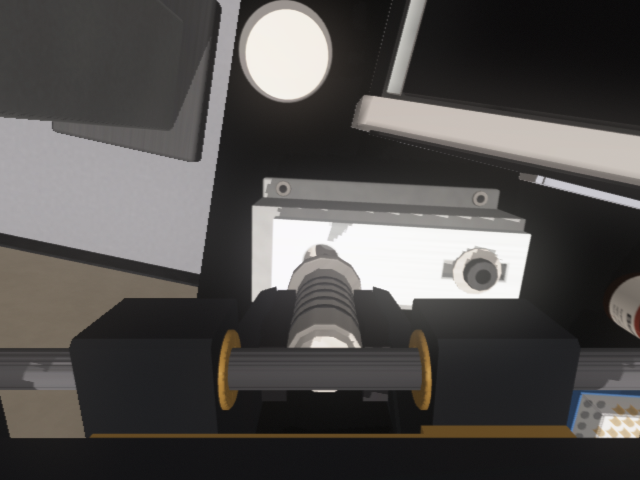

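The tip sits just above and left of the hole in scene (267.6,256.3), as predicted. I'm shifting slightly and easing down.

Emit:
jog_arm(
  steps=[
    [[0,0,0,2,-1,-6,1],[0,0,0,2,-1,-12,1],[0,0,0,2,-1,-16,1],[0,0,0,2,-1,-17,1],[0,0,0,2,-1,-17,1]],
  ],
)

```text
time: 7.55
tcp_pos: [0.4831, -0.1349, 0.1264]
eef_rot: [0.443, 0.552, -0.443, 0.551]
contact_force: [-0.3, 0.1, -3.0]
finger_gap: 0.0229
```

Emit:
jog_arm(
  steps=[
    [[0,0,0,0,0,-1,1],[0,0,0,0,0,-2,1],[0,0,0,0,0,-3,1],[0,0,0,0,0,-3,1]],
  ],
)

```text
time: 7.95
tcp_pos: [0.4832, -0.1349, 0.1236]
eef_rot: [0.443, 0.551, -0.443, 0.551]
contact_force: [-0.0, 0.6, -3.4]
finger_gap: 0.0226
```

Emit:
jog_arm(
  steps=[
    [[0,0,0,0,0,-1,1],[0,0,0,0,0,-2,1],[0,0,0,0,0,-3,1],[0,0,0,0,0,-3,1]],
  ],
)

```text
time: 8.35
tcp_pos: [0.4832, -0.1349, 0.1205]
eef_rot: [0.443, 0.552, -0.443, 0.551]
contact_force: [-0.8, -0.8, -2.4]
finger_gap: 0.0227
```

Emit:
jog_arm(
  steps=[
    [[0,0,0,0,0,-1,1],[0,0,0,0,0,-2,1],[0,0,0,0,0,-2,1]],
  ],
)

```text
time: 8.65
tcp_pos: [0.4831, -0.1349, 0.1185]
eef_rot: [0.443, 0.552, -0.443, 0.551]
contact_force: [-0.3, 0.1, -2.9]
finger_gap: 0.0229
```

Emit:
jog_arm(
  steps=[
    [[0,0,0,0,0,-1,1],[0,0,0,0,0,-2,1],[0,0,0,0,0,-2,1]],
  ],
)

```text
time: 8.95
tcp_pos: [0.4832, -0.135, 0.1166]
eef_rot: [0.443, 0.551, -0.443, 0.551]
contact_force: [-0.3, -1.1, -1.6]
finger_gap: 0.0228
```

Emit:
jog_arm(
  steps=[
    [[0,0,0,0,0,-1,1],[0,0,0,0,0,-2,1],[0,0,0,0,0,-3,1],[0,0,0,0,0,-3,1]],
  ],
)

```text
time: 9.35
tcp_pos: [0.4831, -0.1351, 0.1136]
eef_rot: [0.442, 0.551, -0.443, 0.551]
contact_force: [-2.5, -2.7, 0.1]
finger_gap: 0.0228
```

Emit:
jog_arm(
  steps=[
    [[0,0,0,0,0,-1,1],[0,0,0,0,0,-2,1],[0,0,0,0,0,-3,1],[0,0,0,0,0,-3,1]],
  ],
)

```text
time: 9.75
tcp_pos: [0.4831, -0.1351, 0.1107]
eef_rot: [0.442, 0.551, -0.443, 0.551]
contact_force: [-4.5, -2.9, 0.9]
finger_gap: 0.0228
```

Emit:
jog_arm(
  steps=[
    [[0,0,0,0.3,0.3,-1,1],[0,0,0,0.6,0.6,-2,1],[0,0,0,0.9,0.9,-3,1],[0,0,0,0.9,0.9,-3,1]],
  ],
)

```text
time: 10.15
tcp_pos: [0.4844, -0.1346, 0.108]
eef_rot: [0.442, 0.551, -0.443, 0.552]
contact_force: [-4.4, -3.7, 2.6]
finger_gap: 0.023
```

Emit:
jog_arm(
  steps=[
    [[0,0,0,0.2,0.2,-1,1],[0,0,0,0.4,0.4,-2,1],[0,0,0,0.6,0.6,-3,1],[0,0,0,0.6,0.6,-3,1]],
  ],
)

```text
time: 10.55
tcp_pos: [0.4852, -0.1342, 0.1052]
eef_rot: [0.442, 0.551, -0.443, 0.552]
contact_force: [-3.4, -5.5, 3.5]
finger_gap: 0.0228
```

Emit:
jog_arm(
  steps=[
    [[0,0,0,0,0.3,-1,1],[0,0,0,0,0.6,-2,1],[0,0,0,0,0.9,-3,1],[0,0,0,0,0.9,-3,1]],
  ],
)

```text
time: 10.95
tcp_pos: [0.4854, -0.1337, 0.1024]
eef_rot: [0.442, 0.551, -0.443, 0.552]
contact_force: [-3.2, -4.8, 2.9]
finger_gap: 0.0228
```

Emit:
jog_arm(
  steps=[
    [[0,0,0,0,0.1,-1,1],[0,0,0,0,0.2,-2,1],[0,0,0,0,0.3,-3,1],[0,0,0,0,0.3,-3,1]],
  ],
)

```text
time: 11.35
tcp_pos: [0.4855, -0.1334, 0.0994]
eef_rot: [0.442, 0.55, -0.443, 0.552]
contact_force: [-2.6, -5.0, 3.8]
finger_gap: 0.023
```

Emit:
jog_arm(
  steps=[
    [[0,0,0,0,0.1,-1,1],[0,0,0,0,0.2,-2,1],[0,0,0,0,0.3,-3,1],[0,0,0,0,0.3,-3,1]],
  ],
)

```text
time: 11.75
tcp_pos: [0.4855, -0.1331, 0.0964]
eef_rot: [0.442, 0.55, -0.443, 0.552]
contact_force: [-3.3, -5.4, 3.3]
finger_gap: 0.0225
```

Emit:
jog_arm(
  steps=[
    [[0,0,0,0,0,-1,1],[0,0,0,0,0,-2,1],[0,0,0,0,0,-3,1],[0,0,0,0,0,-3,1]],
  ],
)

```text
time: 12.15
tcp_pos: [0.4855, -0.1331, 0.0934]
eef_rot: [0.442, 0.55, -0.443, 0.552]
contact_force: [-3.6, -5.2, 2.9]
finger_gap: 0.0231
```

Emit:
jog_arm(
  steps=[
    [[0,0,0,0,0,-1,1],[0,0,0,0,0,-2,1],[0,0,0,0,0,-2,1]],
  ],
)

```text
time: 12.45
tcp_pos: [0.4854, -0.1329, 0.091]
eef_rot: [0.443, 0.551, -0.443, 0.552]
contact_force: [-2.3, -4.4, 0.2]
finger_gap: 0.0229
```

Emit:
jog_arm(
  steps=[
    [[0,0,0,0,0,-1,1],[0,0,0,0,0,-2,1],[0,0,0,0,0,-2,1]],
  ],
)

```text
time: 12.75
tcp_pos: [0.4854, -0.1329, 0.089]
eef_rot: [0.443, 0.551, -0.443, 0.552]
contact_force: [-2.1, -5.1, -0.2]
finger_gap: 0.0227
```

Emit:
jog_arm(
  steps=[
    [[0,0,0,0,0,-1,1],[0,0,0,0,0,-1.5,1],[0,0,0,0,0,-1.5,1]],
  ],
)

```text
time: 13.05
tcp_pos: [0.4854, -0.1329, 0.0875]
eef_rot: [0.442, 0.551, -0.443, 0.552]
contact_force: [-2.5, -5.1, 0.5]
finger_gap: 0.0229
```

Emit:
jog_arm(
  steps=[
    [[0,0,0,0,0,-0.5,1],[0,0,0,0,0,-1,1],[0,0,0,0,0,-1,1]],
  ],
)

```text
time: 13.35
tcp_pos: [0.4854, -0.1329, 0.0866]
eef_rot: [0.443, 0.551, -0.443, 0.552]
contact_force: [-2.4, -5.8, 0.8]
finger_gap: 0.023
```

Emit:
jog_arm(
  steps=[
    [[0,0,0,0,0,-0.5,1],[0,0,0,0,0,-1,1],[0,0,0,0,0,-1,1]],
  ],
)

```text
time: 13.65
tcp_pos: [0.4854, -0.1329, 0.0856]
eef_rot: [0.443, 0.551, -0.443, 0.552]
contact_force: [-2.4, -5.5, 1.4]
finger_gap: 0.0226
```

Emit:
jog_arm(
  steps=[
    [[0,0,0,0,0,-0.5,1],[0,0,0,0,0,-1,1],[0,0,0,0,0,-1,1]],
  ],
)

```text
time: 13.95
tcp_pos: [0.4854, -0.1329, 0.0846]
eef_rot: [0.443, 0.551, -0.443, 0.552]
contact_force: [-2.6, -5.9, 0.5]
finger_gap: 0.023
```

Emit:
jog_arm(
  steps=[
    [[0,0,0,0,0,-0.5,1],[0,0,0,0,0,-1,1],[0,0,0,0,0,-1,1]],
  ],
)

```text
time: 14.25
tcp_pos: [0.4854, -0.1329, 0.0836]
eef_rot: [0.443, 0.551, -0.443, 0.552]
contact_force: [-3.6, -5.2, 1.2]
finger_gap: 0.0228
```

Emit:
jog_arm(
  steps=[
    [[0,0,0,0,0,-0.5,1],[0,0,0,0,0,-1,1],[0,0,0,0,0,-1.5,1],[0,0,0,0,0,-2,1],[0,0,0,0,0,-2,1]],
  ],
)

```text
time: 14.75
tcp_pos: [0.4854, -0.1329, 0.0816]
eef_rot: [0.443, 0.551, -0.443, 0.552]
contact_force: [-2.9, -5.5, 1.8]
finger_gap: 0.0225
```

Emit:
jog_arm(
  steps=[
    [[0,0,0,0,0,-0.5,1],[0,0,0,0,0,-1,1],[0,0,0,0,0,-1.5,1],[0,0,0,0,0,-1.5,1]],
  ],
)

```text
time: 15.15
tcp_pos: [0.4854, -0.1329, 0.0801]
eef_rot: [0.443, 0.551, -0.443, 0.552]
contact_force: [-1.7, -4.9, 1.2]
finger_gap: 0.0229
```

```bash
python3 look.py 6 0.072
```

```text
[ 0.4854 -0.1329  0.0801] 0.022898420797315647 15.15 [-1.7049 -4.9444  1.2002] [-1.0428  0.5452  0.0175]
wrist tip [324.332 259.134] hole [305.976  299.4839] low [323.3734 282.0515]
scene tip [271.2506 278.1162] hole [270.2437 262.9117] low [269.5252 263.3644]
```

View pics/s6.png

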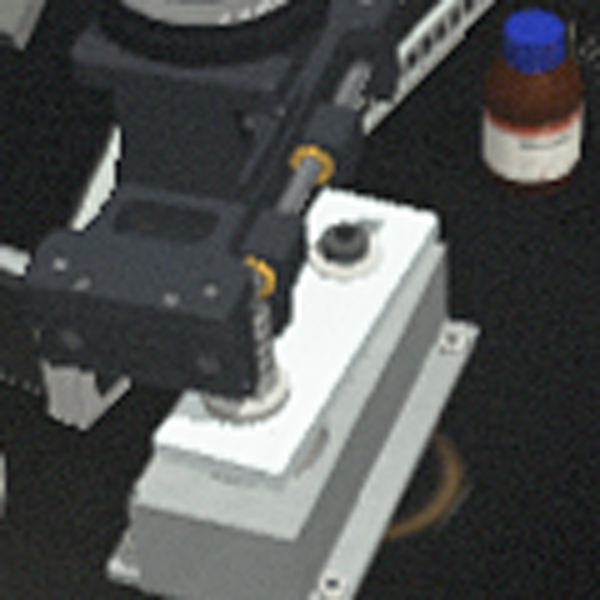

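View pics/wrist6.png

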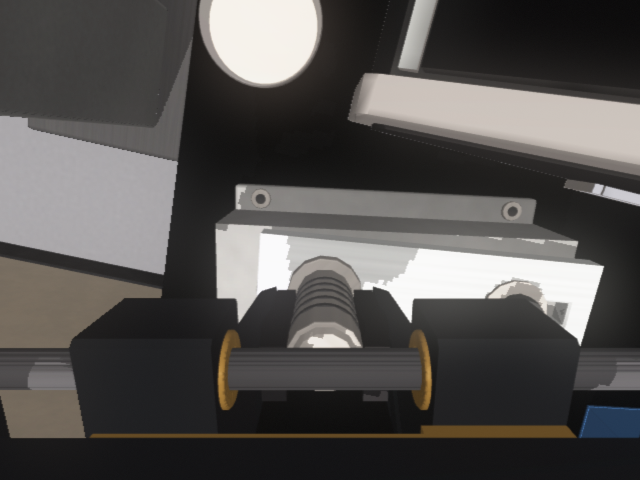

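Emit:
jog_arm(
  steps=[
    [[0,0,0,0,0,-0.5,1],[0,0,0,0,0,-1,1],[0,0,0,0,0,-1.3,1],[0,0,0,0,0,-1.3,1],[0,0,0,0,0,-1.3,1]],
  ],
)

```text
time: 15.75
tcp_pos: [0.4854, -0.1329, 0.0788]
eef_rot: [0.443, 0.551, -0.443, 0.552]
contact_force: [-2.5, -5.1, 0.7]
finger_gap: 0.0231
```

Emit:
jog_arm(
  steps=[
    [[0,0,0,0,0,5,1],[0,0,0,0,0,12,1],[0,0,0,0,0,22,1],[0,0,0,0,0,34,1],[0,0,0,0,0,48,1],[0,0,0,0,0,64,1],[0,0,0,0,0,85,1],[0,0,0,0,0,110,1],[0,0,0,0,0,122,1],[0,0,0,0,0,122,1]],
  ],
)

```text
time: 16.75
tcp_pos: [0.4861, -0.1323, 0.2029]
eef_rot: [0.443, 0.55, -0.442, 0.553]
contact_force: [-0.2, -0.3, -1.9]
finger_gap: 0.0227
```

```bash
python3 look.py 7 0.072
```

```text
[ 0.4861 -0.1323  0.2029] 0.02267541109358756 16.75 [-0.1955 -0.2895 -1.856 ] [-0.1133  0.0309 -0.0229]
wrist tip [325.5834 261.0093] hole [312.7812 238.9559] low [323.3261 229.87  ]
scene tip [266.6527 228.8267] hole [270.2437 262.9117] low [269.5252 263.3644]
```

View pics/s7.png

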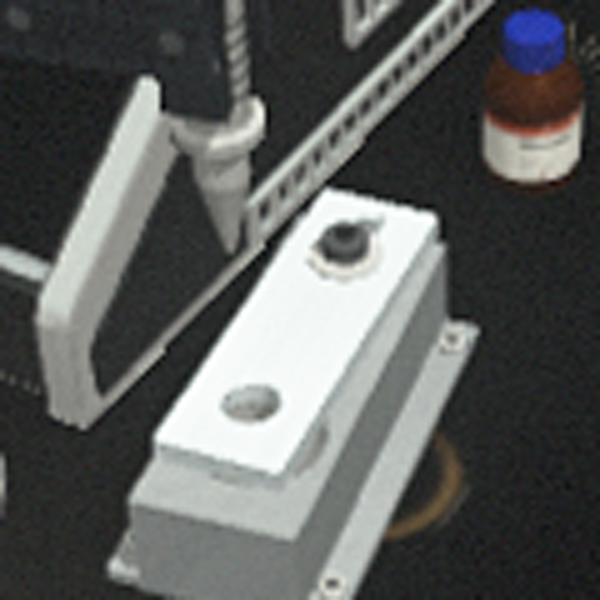

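View pics/wrist7.png

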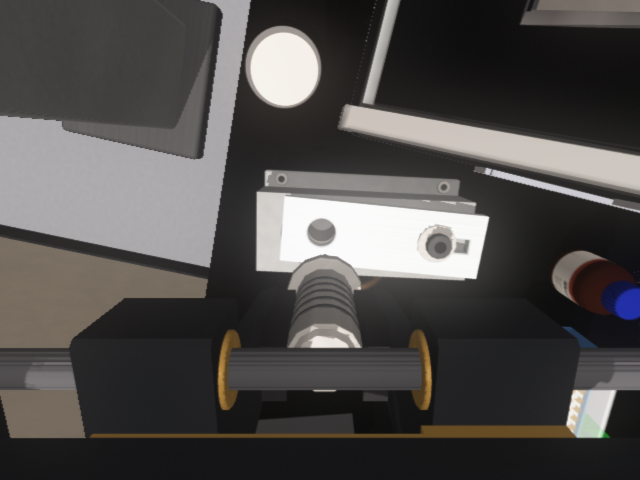

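Bar hole and anchor hole now look aligned (wrist (321,231)), and the drift still hangs straight. I'm taking it back to the far well.

Emit:
jog_arm(
  steps=[
    [[0,0,0,12,-47,0,1],[0,0,0,24,-94,0,1],[0,0,0,36,-141,0,1],[0,0,0,47,-187,0,1],[0,0,0,55,-222,0,1],[0,0,0,57,-231,-15,1],[0,0,0,57,-231,-40,1],[0,0,0,57,-231,-52,1],[0,0,0,57,-231,-56,1],[0,0,0,57,-231,-56,1]],
  ],
)

```text
time: 17.85
tcp_pos: [0.5414, -0.3616, 0.1433]
eef_rot: [0.443, 0.552, -0.442, 0.551]
contact_force: [0.2, -0.5, -1.8]
finger_gap: 0.0225
```

Run:
```python
from h import *
from cell import bot,cams
o=bot.get_obs();t=o["tcp_pos"]; print(t,o["time"],o["contact_force"])
S=cams.camera_info("scene")
b=cams.snapshot("scene")[:,:,::-1]; cv2.imwrite("pics/s8.png",cv2.resize(b[210:330,350:450],None,fx=5,fy=5,interpolation=cv2.INTER_CUBIC))
p=proj(S,t-[0,0,.072]); print("tip",p,(p-[350,210])*5)
```

```text
[ 0.5414 -0.3616  0.1433] 17.85 [ 0.1912 -0.4607 -1.8217]
tip [398.1967 275.6374] [240.9835 328.1869]
```

View pics/s8.png

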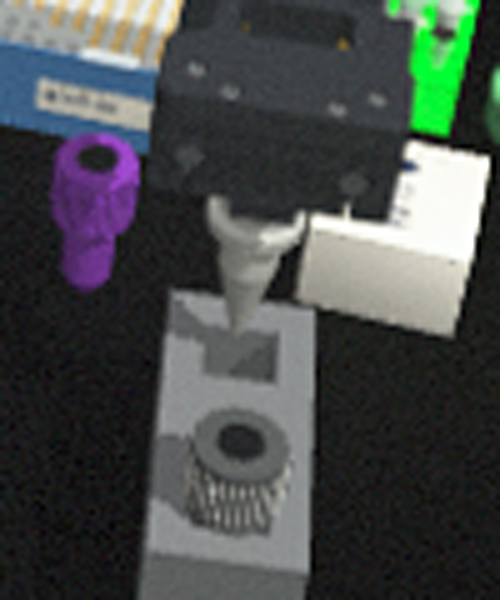

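Run:
```python
from h import *
from cell import bot,cams
S=cams.camera_info("scene")
print(at_z(S,398.2,281,.06), proj(S,[.5414,-.3616,.06]),proj(S,[.543,-.3635,.06]))
```

```text
[ 0.5399 -0.3635  0.06  ] [397.4287 280.0919] [398.7591 279.8605]
```

Emit:
jog_arm(
  steps=[
    [[0,0,0,0.2,-1.4,-5,1],[0,0,0,0.2,-1.4,-12,1],[0,0,0,0.2,-1.4,-20,1],[0,0,0,0.2,-1.4,-28,1],[0,0,0,0.2,-1.4,-35,1],[0,0,0,0.2,-1.4,-40,1],[0,0,0,0.2,-1.4,-40,1]],
  ],
)

```text
time: 18.6
tcp_pos: [0.5414, -0.3639, 0.1031]
eef_rot: [0.443, 0.552, -0.443, 0.551]
contact_force: [0.0, 0.1, -2.6]
finger_gap: 0.0226
```

Emit:
jog_arm(
  steps=[
    [[0,0,0,0,0,-4,1],[0,0,0,0,0,-8,1],[0,0,0,0,0,-11,1],[0,0,0,0,0,-14,1],[0,0,0,0,0,-17,1],[0,0,0,0,0,-20,1],[0,0,0,0,0,-20,1]],
  ],
)

```text
time: 19.3
tcp_pos: [0.5417, -0.3641, 0.0838]
eef_rot: [0.443, 0.552, -0.443, 0.551]
contact_force: [-0.6, 0.2, -2.7]
finger_gap: 0.0229
```

Emit:
jog_arm(
  steps=[
    [[0,0,0,0,0,-1,1],[0,0,0,0,0,-2,1],[0,0,0,0,0,-2.5,1],[0,0,0,0,0,-3,1],[0,0,0,0,0,-3,1]],
  ],
)

```text
time: 19.8
tcp_pos: [0.5419, -0.3643, 0.0814]
eef_rot: [0.443, 0.551, -0.443, 0.551]
contact_force: [0.3, -0.1, -2.3]
finger_gap: 0.0231
```

Emit:
jog_arm(
  steps=[
    [[0,0,0,0,0,-1,1],[0,0,0,0,0,-1.5,1],[0,0,0,0,0,-1.5,1]],
  ],
)

```text
time: 20.1
tcp_pos: [0.5419, -0.3643, 0.0798]
eef_rot: [0.443, 0.551, -0.443, 0.551]
contact_force: [-0.1, 0.5, -1.7]
finger_gap: 0.0228
```

Emit:
jog_arm(
  steps=[
    [[0,0,0,0,0,0,0],[0,0,0,0,0,0,0],[0,0,0,0,0,0,0],[0,0,0,0,0,0,0],[0,0,0,0,0,10,0],[0,0,0,0,0,35,0],[0,0,0,0,0,70,0],[0,0,0,0,0,110,0],[0,0,0,0,0,125,0]],
  ],
)

```text
time: 21.0
tcp_pos: [0.5437, -0.3659, 0.2107]
eef_rot: [0.442, 0.549, -0.443, 0.554]
contact_force: [0.2, -0.2, 0.1]
finger_gap: 0.0442
```

Run:
```python
from h import *
from cell import bot,cams
o=bot.get_obs();t=o["tcp_pos"]; print(t,o["time"],o["contact_force"],o["finger_gap"])
b=cams.snapshot("scene")[:,:,::-1]; cv2.imwrite("pics/s9.png",cv2.resize(b[230:350,350:450],None,fx=5,fy=5,interpolation=cv2.INTER_CUBIC))
im=cams.snapshot("wrist"); cv2.imwrite("pics/w9.png",im[:,:,::-1])
```

```text
[ 0.5437 -0.3659  0.2107] 21.0 [ 0.1967 -0.1684  0.0594] 0.04420438096751913
```

View pics/s9.png

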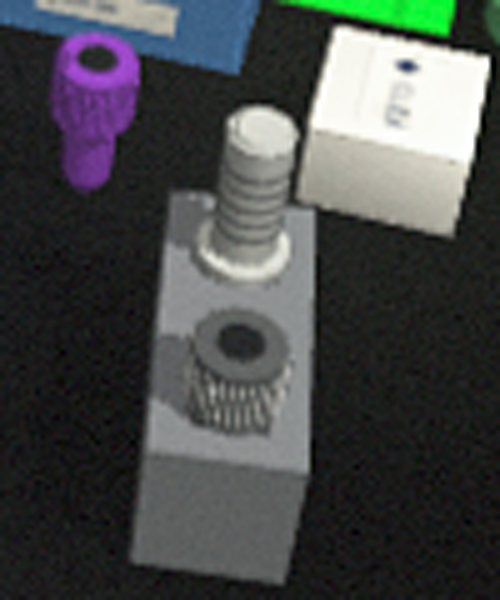

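View pics/w9.png

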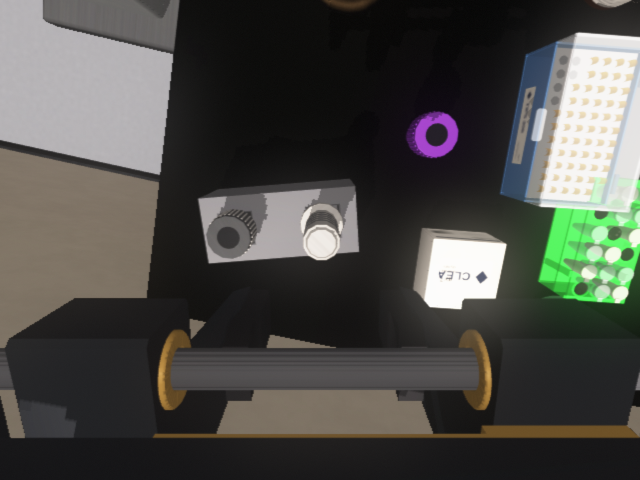

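Run:
```python
from h import *
from cell import bot,cams
S=cams.camera_info("scene");W=cams.camera_info("wrist")
print(at_z(S,350+243/5,230+341/5,.088),at_z(W,229,236,.088),at_z(W,322,243,.122),at_z(S,350+262/5,230+130/5,.122))
```

```text
[ 0.4775 -0.3827  0.088 ] [ 0.478  -0.3782  0.088 ] [ 0.541  -0.3604  0.122 ] [ 0.5382 -0.3638  0.122 ]
```

Emit:
jog_arm(
  steps=[
    [[0,0,0,-40,-11,0,-0.1],[0,0,0,-63,-18,-15,-0.1],[0,0,0,-63,-18,-50,-0.1],[0,0,0,-63,-18,-80,-0.1],[0,0,0,-63,-18,-95,-0.1],[0,0,0,-63,-18,-95,-0.1],[0,0,0,-63,-18,-95,-0.1]],
  ],
)

```text
time: 21.8
tcp_pos: [0.4791, -0.3823, 0.1098]
eef_rot: [0.443, 0.552, -0.443, 0.551]
contact_force: [0.6, -0.6, 0.3]
finger_gap: 0.0485
```

Run:
```python
from h import *
from cell import bot,cams
o=bot.get_obs();t=o["tcp_pos"]; print(t,o["time"],o["contact_force"],o["finger_gap"])
im=cams.snapshot("wrist"); cv2.imwrite("pics/w10.png",im[:,:,::-1])
```

```text
[ 0.4791 -0.3823  0.1098] 21.8 [ 0.611  -0.5962  0.2812] 0.04852258883968956
```

View pics/w10.png

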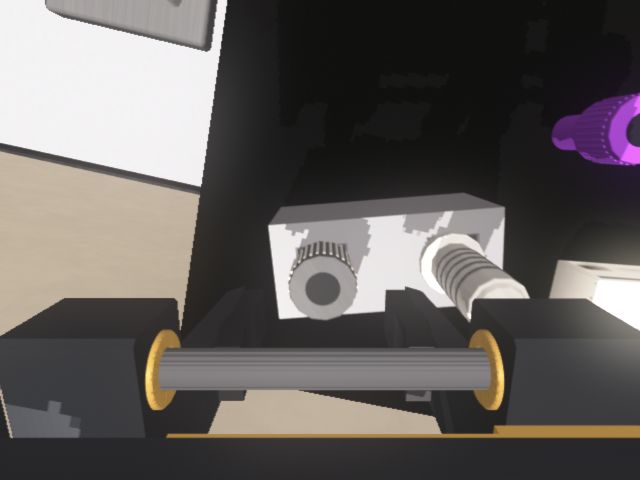

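The bolt head (323,288) is centred between the fingers and the drift stands to the right at (455,260). I'm easing down.

Emit:
jog_arm(
  steps=[
    [[0,0,0,0,0,-10,-0.1],[0,0,0,0,0,-22,-0.1],[0,0,0,0,0,-32,-0.1],[0,0,0,0,0,-38,-0.1],[0,0,0,0,0,-40,-0.1],[0,0,0,0,0,-40,-0.1]],
  ],
)

```text
time: 22.45
tcp_pos: [0.4788, -0.3821, 0.0694]
eef_rot: [0.443, 0.552, -0.443, 0.551]
contact_force: [-0.1, 0.0, 0.0]
finger_gap: 0.0485
```

Emit:
jog_arm(
  steps=[
    [[0,0,0,0,0,-2,-0.1],[0,0,0,0,0,-4,-0.1],[0,0,0,0,0,-5,-0.1],[0,0,0,0,0,-5,-0.1]],
  ],
)

```text
time: 22.85
tcp_pos: [0.479, -0.3823, 0.0649]
eef_rot: [0.443, 0.551, -0.443, 0.551]
contact_force: [-0.2, -0.3, 0.0]
finger_gap: 0.0485
```

Run:
```python
from h import *
from cell import bot,cams
o=bot.get_obs();t=o["tcp_pos"]; print(t,o["time"],o["contact_force"],o["finger_gap"])
im=cams.snapshot("wrist"); cv2.imwrite("pics/w11.png",im[:,:,::-1])
M=R.from_quat(o["eef_rot"]).as_matrix();ci=cams.camera_info("wrist")
print(proj(ci,[t[0],t[1],.088]+M@np.array([0,0,-.016])),proj(ci,[t[0],t[1],.06]+M@np.array([0,0,-.016])))
```

```text
[ 0.479  -0.3823  0.0649] 22.85 [-0.215  -0.3412  0.0383] 0.04848426202994638
[324.6554 295.1079] [324.5631 269.1478]
```

View pics/w11.png

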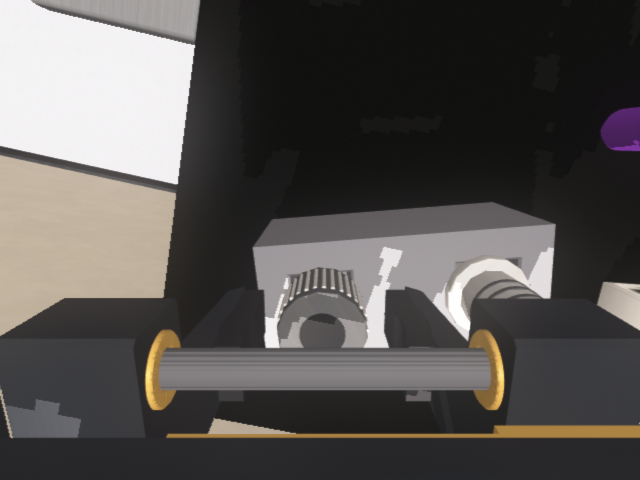

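Emit:
jog_arm(
  steps=[
    [[0,0,0,0,0,0,1],[0,0,0,0,0,0,1],[0,0,0,0,0,0,1],[0,0,0,0,0,0,1],[0,0,0,0,0,0,1]],
  ],
  squeeze=45,
)

```text
time: 23.4
tcp_pos: [0.479, -0.3824, 0.065]
eef_rot: [0.443, 0.551, -0.443, 0.551]
contact_force: [0.2, 0.9, 1.1]
finger_gap: 0.0306
```

Emit:
jog_arm(
  steps=[
    [[0,0,0,0,0,8,1],[0,0,0,0,0,25,1],[0,0,0,0,0,50,1],[0,0,0,0,0,85,1],[0,0,0,0,0,105,1],[0,0,0,0,0,105,1],[0,0,0,0,0,105,1]],
  ],
)

```text
time: 24.1
tcp_pos: [0.4789, -0.3822, 0.1697]
eef_rot: [0.443, 0.551, -0.443, 0.551]
contact_force: [0.2, 0.8, -2.4]
finger_gap: 0.0308
```

Run:
```python
from h import *
from cell import bot,cams
o=bot.get_obs();t=o["tcp_pos"]; print(t,o["time"],o["contact_force"],o["finger_gap"])
b=cams.snapshot("scene")[:,:,::-1]; cv2.imwrite("pics/s12.png",cv2.resize(b[200:340,340:440],None,fx=4,fy=4,interpolation=cv2.INTER_CUBIC))
im=cams.snapshot("wrist"); cv2.imwrite("pics/w12.png",im[:,:,::-1])
M=R.from_quat(o["eef_rot"]).as_matrix();ci=cams.camera_info("wrist");S=cams.camera_info("scene")
h=0.0649-.06
print("foot scene",(proj(S,t-[0,0,h+.038])-[340,200])*4, "head under",(proj(S,t-[0,0,h])-[340,200])*4)
print(proj(ci,t+M@np.array([h,0,-.016])),proj(ci,t+M@np.array([h-.028,0,-.016])))
```

```text
[ 0.4789 -0.3822  0.1697] 24.1 [ 0.1977  0.8435 -2.3534] 0.03081910308109307
foot scene [246.1339 323.5531] head under [258.6093 253.583 ]
[325.883  272.7232] [326.1153 299.4789]
```

View pics/s12.png

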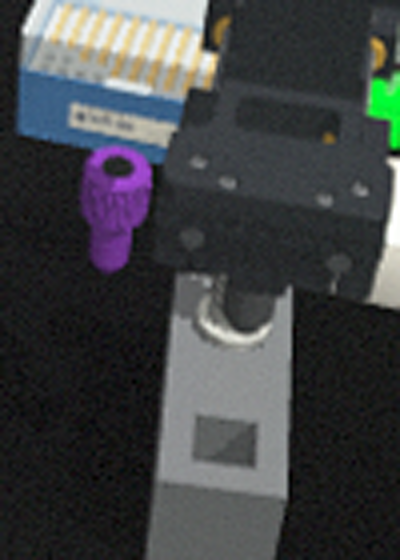

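View pics/w12.png

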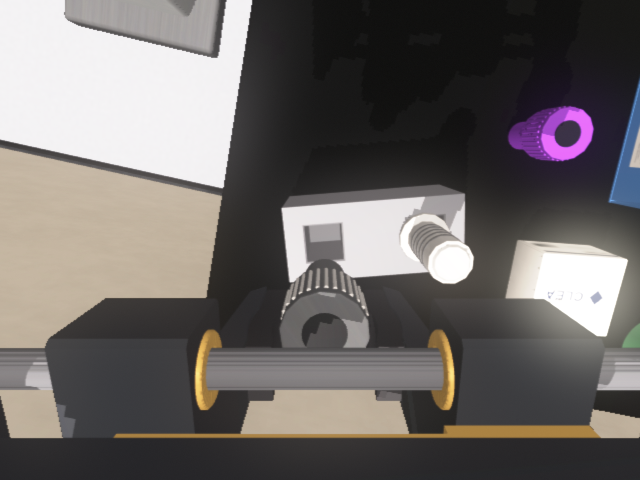

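Emit:
jog_arm(
  steps=[
    [[0,0,0,1,45,0,1],[0,0,0,2,93,0,1],[0,0,0,4,141,0,1],[0,0,0,5,189,0,1],[0,0,0,6,230,0,1],[0,0,0,6.5,249.5,-15,1],[0,0,0,6.5,249.5,-35,1],[0,0,0,6.5,249.5,-50,1],[0,0,0,6.5,249.5,-55,1],[0,0,0,6.5,249.5,-55,1]],
  ],
)

```text
time: 25.2
tcp_pos: [0.4843, -0.1323, 0.1132]
eef_rot: [0.442, 0.553, -0.443, 0.55]
contact_force: [0.3, -0.2, -0.7]
finger_gap: 0.0309
```

```bash
sed -i 's/\[.478,-.139,.058\]/[.4848,-.1338,.058]/' look.py; python3 look.py 13 0.043
```

```text
[ 0.4843 -0.1323  0.1132] 0.03087687906140397 25.2 [ 0.345  -0.195  -0.7094] [-0.1057  0.0149  0.0435]
wrist tip [323.418  274.0392] hole [323.8429 269.5815] low [324.3721 261.9593]
scene tip [268.4515 254.8031] hole [269.7679 259.7121] low [269.5252 263.3644]
```

View pics/s13.png

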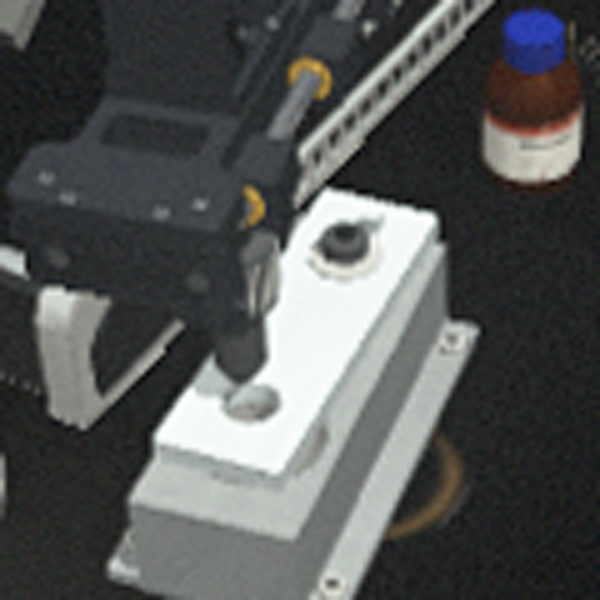

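View pics/wrist13.png

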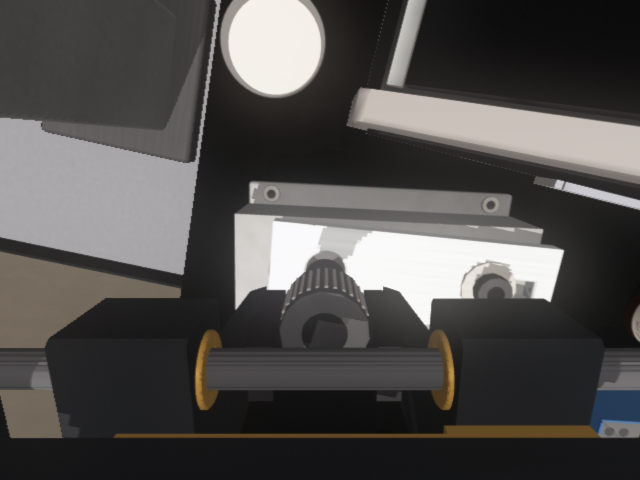

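Emit:
jog_arm(
  steps=[
    [[0,0,0,0.8,-0.9,-3,1],[0,0,0,0.8,-0.9,-6,1],[0,0,0,0.8,-0.9,-9,1],[0,0,0,0.8,-0.9,-12,1],[0,0,0,0.8,-0.9,-14,1],[0,0,0,0.8,-0.9,-14,1]],
  ],
)

```text
time: 25.9
tcp_pos: [0.486, -0.1336, 0.1005]
eef_rot: [0.443, 0.552, -0.443, 0.551]
contact_force: [0.2, -0.4, -1.5]
finger_gap: 0.031
```

Emit:
jog_arm(
  steps=[
    [[0,0,0,0,0,-1,1],[0,0,0,0,0,-2,1],[0,0,0,0,0,-2,1]],
  ],
)

```text
time: 26.2
tcp_pos: [0.4862, -0.1337, 0.0988]
eef_rot: [0.443, 0.551, -0.443, 0.551]
contact_force: [0.2, 0.2, -1.9]
finger_gap: 0.031
```

Emit:
jog_arm(
  steps=[
    [[0,0,0,0,0,-1,1],[0,0,0,0,0,-2,1],[0,0,0,0,0,-2,1]],
  ],
)

```text
time: 26.5
tcp_pos: [0.4862, -0.1337, 0.0968]
eef_rot: [0.443, 0.552, -0.443, 0.551]
contact_force: [-0.0, 0.1, -1.8]
finger_gap: 0.031
```

Emit:
jog_arm(
  steps=[
    [[0,0,0,-0.5,0.2,-1,1],[0,0,0,-0.9,0.3,-2,1],[0,0,0,-0.9,0.3,-3,1],[0,0,0,-0.9,0.3,-3,1]],
  ],
)

```text
time: 26.9
tcp_pos: [0.4852, -0.1334, 0.0937]
eef_rot: [0.443, 0.552, -0.443, 0.551]
contact_force: [0.2, -0.0, -1.9]
finger_gap: 0.0311
```

Emit:
jog_arm(
  steps=[
    [[0,0,0,0,0,-1,1],[0,0,0,0,0,-2,1],[0,0,0,0,0,-3,1],[0,0,0,0,0,-3,1]],
  ],
)

```text
time: 27.3
tcp_pos: [0.4853, -0.1336, 0.0908]
eef_rot: [0.443, 0.551, -0.443, 0.551]
contact_force: [0.2, -0.5, -2.0]
finger_gap: 0.0311
```

Emit:
jog_arm(
  steps=[
    [[0,0,0,0,0,-1,1],[0,0,0,0,0,-2,1],[0,0,0,0,0,-2,1]],
  ],
)

```text
time: 27.6
tcp_pos: [0.4853, -0.1335, 0.0888]
eef_rot: [0.443, 0.551, -0.443, 0.551]
contact_force: [-0.1, -0.2, -1.4]
finger_gap: 0.0308
```

Emit:
jog_arm(
  steps=[
    [[0,0,0,0,0,-1,1],[0,0,0,0,0,-2,1],[0,0,0,0,0,-2,1]],
  ],
)

```text
time: 27.9
tcp_pos: [0.4854, -0.1335, 0.0868]
eef_rot: [0.443, 0.551, -0.443, 0.551]
contact_force: [-0.4, -1.0, -1.5]
finger_gap: 0.031
```

Emit:
jog_arm(
  steps=[
    [[0,0,0,0,0,-1,1],[0,0,0,0,0,-2,1],[0,0,0,0,0,-2,1]],
  ],
)

```text
time: 28.2
tcp_pos: [0.4854, -0.1335, 0.0848]
eef_rot: [0.443, 0.551, -0.443, 0.551]
contact_force: [-0.4, -1.1, -1.6]
finger_gap: 0.0311
```

Emit:
jog_arm(
  steps=[
    [[0,0,0,0,0,-0.5,1],[0,0,0,0,0,-1,1],[0,0,0,0,0,-1.5,1],[0,0,0,0,0,-1.5,1]],
  ],
)

```text
time: 28.6
tcp_pos: [0.4854, -0.1335, 0.0834]
eef_rot: [0.443, 0.551, -0.443, 0.551]
contact_force: [-0.9, -2.2, -0.2]
finger_gap: 0.0311
```

Emit:
jog_arm(
  steps=[
    [[0,0,0,0,0,-0.5,1],[0,0,0,0,0,-1,1],[0,0,0,0,0,-1.5,1],[0,0,0,0,0,-1.5,1]],
  ],
)

```text
time: 29.0
tcp_pos: [0.4854, -0.1334, 0.0818]
eef_rot: [0.443, 0.551, -0.443, 0.551]
contact_force: [0.2, -1.9, -0.4]
finger_gap: 0.0311
```

Emit:
jog_arm(
  steps=[
    [[0,0,0,0,0,-1,1],[0,0,0,0,0,-2,1],[0,0,0,0,0,-3,1],[0,0,0,0,0,-3,1]],
  ],
)

```text
time: 29.4
tcp_pos: [0.4853, -0.1334, 0.0787]
eef_rot: [0.443, 0.551, -0.443, 0.551]
contact_force: [-0.3, -1.9, -0.4]
finger_gap: 0.0311
```

Emit:
jog_arm(
  steps=[
    [[0,0,0,0,0,-1,1],[0,0,0,0,0,-2,1],[0,0,0,0,0,-3,1],[0,0,0,0,0,-4,1],[0,0,0,0,0,-4,1]],
  ],
)

```text
time: 29.9
tcp_pos: [0.4853, -0.1334, 0.0748]
eef_rot: [0.443, 0.551, -0.443, 0.551]
contact_force: [0.0, -2.7, -0.5]
finger_gap: 0.0311
```

Emit:
jog_arm(
  steps=[
    [[0,0,0,0,0,-1,1],[0,0,0,0,0,-2,1],[0,0,0,0,0,-3,1],[0,0,0,0,0,-4,1],[0,0,0,0,0,-4,1]],
  ],
)

```text
time: 30.4
tcp_pos: [0.4853, -0.1334, 0.0708]
eef_rot: [0.443, 0.551, -0.443, 0.551]
contact_force: [-0.9, -3.2, -0.5]
finger_gap: 0.031
```

Emit:
jog_arm(
  steps=[
    [[0,0,0,0,0,-1,1],[0,0,0,0,0,-2,1],[0,0,0,0,0,-3,1],[0,0,0,0,0,-4,1],[0,0,0,0,0,-4,1]],
  ],
)

```text
time: 30.9
tcp_pos: [0.4853, -0.1334, 0.0668]
eef_rot: [0.443, 0.551, -0.443, 0.551]
contact_force: [-0.4, -2.7, -0.1]
finger_gap: 0.0305
```

Emit:
jog_arm(
  steps=[
    [[0,0,0,0,0,-0.5,1],[0,0,0,0,0,-1,1],[0,0,0,0,0,-1.5,1],[0,0,0,0,0,-2,1],[0,0,0,0,0,-2,1]],
  ],
)

```text
time: 31.4
tcp_pos: [0.4854, -0.1335, 0.0649]
eef_rot: [0.443, 0.551, -0.443, 0.551]
contact_force: [-0.3, -2.8, -0.5]
finger_gap: 0.0307
```

Emit:
jog_arm(
  steps=[
    [[0,0,0,0,0,-0.5,1],[0,0,0,0,0,-1,1],[0,0,0,0,0,-1,1]],
  ],
)

```text
time: 31.7
tcp_pos: [0.4854, -0.1335, 0.0639]
eef_rot: [0.443, 0.551, -0.443, 0.551]
contact_force: [-0.6, -2.6, 0.3]
finger_gap: 0.031
```

Emit:
jog_arm(
  steps=[
    [[0,0,0,0,0,-0.4,1],[0,0,0,0,0,-0.8,1],[0,0,0,0,0,-0.8,1]],
  ],
)

```text
time: 32.0
tcp_pos: [0.4854, -0.1334, 0.0631]
eef_rot: [0.443, 0.551, -0.443, 0.551]
contact_force: [-0.8, -2.6, 1.5]
finger_gap: 0.0311
```

Nearly down. I'm releasing so the bolt seats under its own weight, then rising.

Emit:
jog_arm(
  steps=[
    [[0,0,0,0,0,0,0],[0,0,0,0,0,0,0],[0,0,0,0,0,0,0],[0,0,0,0,0,0,0],[0,0,0,0,0,10,-0.1],[0,0,0,0,0,35,-0.1],[0,0,0,0,0,75,-0.1],[0,0,0,0,0,115,-0.1],[0,0,0,0,-30,145,-0.1],[0,0,0,0,-60,150,-0.1]],
  ],
)

```text
time: 33.0
tcp_pos: [0.4876, -0.1948, 0.2189]
eef_rot: [0.442, 0.549, -0.442, 0.555]
contact_force: [0.3, -0.3, 0.8]
finger_gap: 0.0485
```

Emit:
jog_arm(
  steps=[
    [[0,0,0,0,-30,0,-0.1],[0,0,0,0,-30,0,-0.1],[0,0,0,0,-30,0,-0.1]],
  ],
)

```text
time: 33.3
tcp_pos: [0.4852, -0.2236, 0.2135]
eef_rot: [0.443, 0.551, -0.443, 0.551]
contact_force: [-0.7, -0.4, -0.2]
finger_gap: 0.0485
```

Run:
```python
from h import *
from cell import bot,cams
o=bot.get_obs();t=o["tcp_pos"]; print(t,o["time"],o["contact_force"],o["finger_gap"])
b=cams.snapshot("scene")[:,:,::-1]; cv2.imwrite("pics/s20.png",cv2.resize(b[190:350,220:440],None,fx=3.6,fy=3.6,interpolation=cv2.INTER_CUBIC))
im=cams.snapshot("wrist"); cv2.imwrite("pics/w20.png",im[:,:,::-1])
W=cams.camera_info("wrist"); c=np.array([.485,-.1335])
for z in(.058,.086): print(z,proj(W,[*c,z]),proj(cams.camera_info("scene"),[*c,z]))
```

```text
[ 0.4852 -0.2236  0.2135] 33.3 [-0.7075 -0.423  -0.1747] 0.0484629596986118
0.058 [350.5579 112.9734] [269.6858 259.5935]
0.086 [353.3121 109.8356] [268.6593 248.4132]
```

View pics/s20.png

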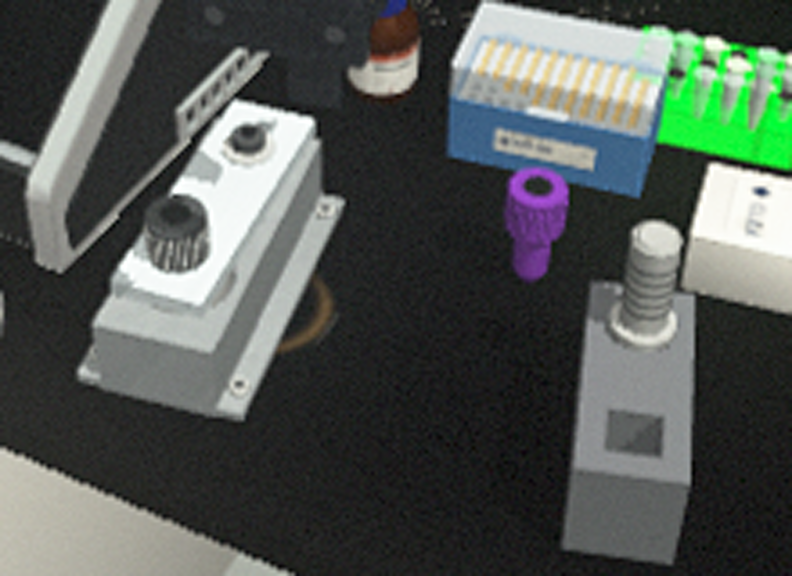

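View pics/w20.png

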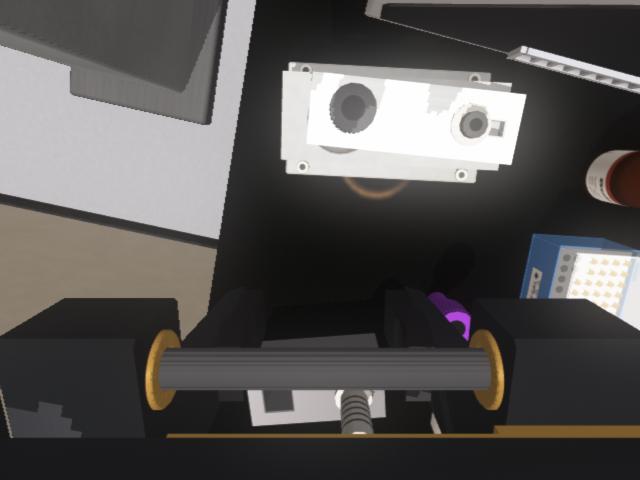

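Run:
```python
from h import *
from cell import bot,cams
b=cams.snapshot("scene")[:,:,::-1]; cv2.imwrite("pics/s21.png",cv2.resize(b[230:285,235:305],None,fx=10,fy=10,interpolation=cv2.INTER_CUBIC))
S=cams.camera_info("scene")
M=S["world_from_camera"]
for z in(.058,.0605,.086,.0885):
  q=[(proj(S,[.485+.016*np.cos(a),-.1335+.016*np.sin(a),z])-[235,230])*10 for a in np.linspace(0,6.28,200)]; q=np.array(q); print(z,q.min(0),q.max(0))
```

```text
0.058 [259.6765 236.5149] [433.8062 357.0899]
0.0605 [258.6065 226.7562] [433.078  347.2832]
0.086 [247.4493 125.0344] [425.4849 244.9946]
0.0885 [246.331  114.8424] [424.7239 234.7393]
```

View pics/s21.png

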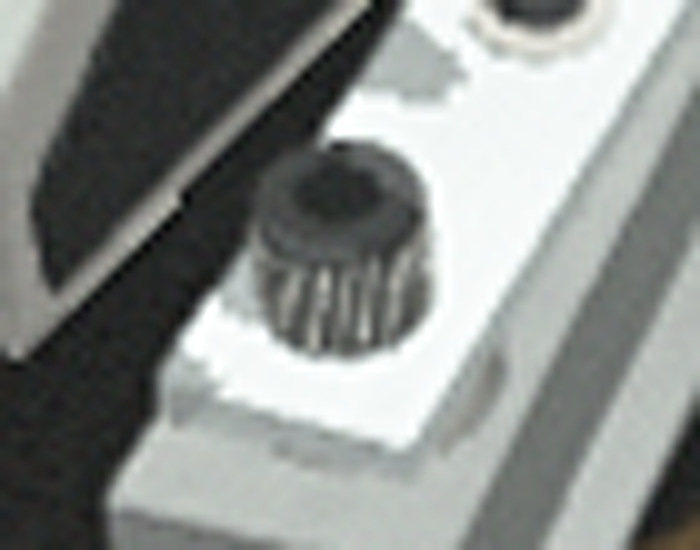

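The head's lower edge is at row 357, as predicted for fully down, and it stands upright with no gap. The drift is upright in its well and the arm is clear, so I'm handing in.

```bash
python3 -c "
from cell import bot,ticket
print(ticket.hand_in()); print(bot.get_obs()['time'])"
```

```text
the job is handed in; nothing more can be done
None
the job is handed in; nothing more can be done
```

The bolt is through both holes with its head down on the bar. The drift is back upright in the far rack well, and the job was handed in at about 33.4 s of the 72 s allowed. No verdict was reported.

- **Drift:** I eased it down until its tip was about 51 mm below the bar's top face, roughly 1 mm short of the collar touching. Side load in each reading stayed around 5 to 6.5 N, which is what the bar's own friction gives. I then returned it to the well it came from.
- **Bolt:** It went in with readings of about 3 N or less, and I released it to settle under its own weight.
- **Last checks:** In the scene picture the lower edge of the bolt head sits where a fully seated head should appear, with no visible gap. The bolt and drift stand upright, and the gripper is clear of everything. I saw the bottle and box unmoved and never went near them; the petri dish was last in view before the bolt went in.
- **Disagreements:** The wrist and scene cameras differed by up to 4 to 5 mm. The upper edge of the bolt head also appeared about 1.5 px lower than predicted, which still fits a seated head.

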